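# Seat a pump cover on the bench gauge and hold it down for the reading

### The job

Take the aluminium pump cover out of the steel tray, bring it over the bench gauge and feel it sideways until its two blind bores drop onto the gauge's two pins, then press it fully home, flat on the steel datum plate against the sprung plunger. Do not ram it, and leave the other things on the bench alone. Finish while still holding the cover pressed down in the gripper, so that the dial can be read.

Things in the scene. Friction and masses are not known exactly. Their poses are not given: they have to be found in the camera images.
- cover: Loose gear-pump end cover, bare aluminium, 0.38 to 0.58 kg, lying in the tray bores down. Flange 104 (x) by 72 (y) by 20 mm high, boss on top. Origin: centre of the underside, z up. In the underside, out of sight: two round blind bores, 18 mm diameter, 16 mm deep, centres 21 mm either side of the origin along x. Same after half a turn; fits the gauge either way round.
- boss_top (a point): Top centre of the cover's boss, 46 mm above the cover's underside. The boss is the place to grip: an oblong with round ends, 72 mm long (along the cover's x), 36 mm wide between its two flat sides (facing +y and -y, flats 36 mm long), 26 mm high above the flange.
- tray: Fixed pressed-steel tray, 220 (x) by 190 (y) by 24 mm high, walls and floor 4 mm thick, in which the cover lies. Origin: centre of the underside.
- gauge: Fixed bench gauge: grey cast base 225 by 112 mm, carrying a steel datum plate 112 (x) by 80 (y) mm with two pins 42 mm apart along x. Origin: on the bench under the datum plate's centre, z up. A round dial, 58 mm wide, stands past the plate's +x end, centre 103 mm from the origin, top 76 mm above the bench; its hand turns as the plunger goes down.
- datum (a point): Centre of the datum plate's top face, 36 mm above the bench, midway between the pins; axes as the gauge's. The cover's origin ends here, its x along the gauge's x, either way round.
- pin_round (a point): Centre of the top of the round locating pin, 15 mm above the datum plate: 16 mm in diameter (1 mm play all round in the bore), tapered over its top 3.5 mm to 11 mm; 21 mm from the datum centre along -x of the gauge.
- pin_flat (a point): Centre of the top of the relieved pin, 15 mm above the datum plate: 7 mm along x by 14 mm along y, its top 3 mm stepped in to 5 by 10 mm; 21 mm from the datum centre along +x of the gauge.
- plunger (a joint): Travel in m of the sprung plunger, a 10 mm steel stud standing 6 mm out of the datum plate midway between the pins: 0 = up, 0.006 = flush with the plate (cover fully home). The spring pushes up with 8 N at the top and 11.7 N at the bottom, more than the cover's weight, so a cover left alone rides 6 mm above the plate.
- plunger_tip (a point): Centre of the top of the plunger.
- master: Setting ring, plain steel, lying loose on the bench, 64 mm across, 36 mm hole, 22 mm high; leave alone. Origin: centre of the underside.
- oiler: White plastic oil bottle with a black cap, 56 mm across, 150 mm tall, standing loose on the bench; leave alone. Origin: centre of the underside.
- mandrel: Honing mandrel lying loose on the bench: dark steel block 60 by 24 by 24 mm with a 12 mm rod that reaches to 130 mm from the origin along +x; leave alone. Origin: under the block's centre.

How it is judged (in metres and radians):
On the way, in this order (a step that is already met when the one before it is completed fails the run):
1. the cover is lifted clear of the tray in the gripper (z of cover in the frame of tray above 0.04 m and contact force between the fingers and cover above 1 N), for 0.1 s.
2. the cover has dropped onto both pins (z of cover in the frame of datum below 0.0115 m and horizontal distance between cover and datum below 0.003 m and angle between the x axis of cover and the x axis of datum, either way round below 0.09 rad).
At the end, for the whole second after the job is handed in: Through the last second the cover is still, on both pins: within 2.5 mm of the datum centre, lengthwise within 0.08 rad, underside within 1.2 mm of the plate, level within 0.025 rad, plunger in by over 4.5 mm, the fingers on it with over 2 N (z of cover in the frame of datum below 0.0012 m and value of joint plunger above 0.0045 m and angle between cover's own z axis and vertical below 0.025 rad and horizontal distance between cover and datum below 0.0025 m and angle between the x axis of cover and the x axis of datum, either way round below 0.08 rad and contact force between the fingers and cover above 2 N and linear speed of cover below 0.01 m/s); the arm keeps its last pose, push and grip.
It fails at once if the cover is rammed against the gauge (over 80 N) (contact force between cover and gauge above 80 N).
It fails at once if the oil bottle is disturbed (distance of oiler from where it was at the start of the episode above 0.02 m).
It fails at once if the mandrel is disturbed (distance of mandrel from where it was at the start of the episode above 0.02 m).
It fails at once if the setting ring is disturbed (distance of master from where it was at the start of the episode above 0.02 m).
It also fails if it takes over 38 s, if anything falls off the work surface, if the arm or the gripper's body presses on something with over 40 N, if the wrist force passes 120 N, or if a joint passes its speed limit or range.

### The arm

A 6-joint arm with a two-finger parallel gripper is mounted at the origin on the work surface. World frame = base frame: x ahead of the robot, y to its left, z up, the work surface at z = 0. Lengths are in mm, angles in degrees, forces in N, time in s.
With the tool pointing down it reaches from about 300 to 850 mm from the base axis. Payload 4.2 kg.
Tool frame: the origin (TCP) lies midway between the tips of the shut fingers; the grasp point (between the pads) lies 19 mm behind it; z points along the fingers, y is the line along which they close (so a half turn about z gives the same grasp; the last joint's range is limited). The gripper opens to 91 mm and grips with 3 to 60 N. Pads are 32 mm wide; open, the fingers measure 118 mm over their backs; the gripper's body (76 mm by 178 mm) begins 60 mm behind the grasp point.
Start: joints at [-78.323, 18.312, 89.639, -0, 72.044, -1.146], TCP at [127.616, -560.679, 185.676] pointing down, gripper open.
Joint ranges: [-177.97, 177.97], [-48.28, 115.42], [12.27, 149.76], [-77.06, 257.06], [2.81, 150.46], [-146.56, 146.56]. Speed limits (degrees/s): [147.25, 147.25, 180, 180, 180, 180].

### API

Orientations are given as [roll, pitch, yaw] about the fixed x, y, z axes, in that order (R = Rz(yaw) Ry(pitch) Rx(roll)).
In Python, from workcell import env gives the robot as it stands.
- The arm moves only by the shell command python3 -m jog 'ROWS' [FORCE]. ROWS is a JSON object of lists of equal length, an entry for each row: "jaw": the finger opening in mm, from 0 to 91.2; "slide": the shift along the tool's x, y, z in units of 30 mm (1.0 is 30 mm), a list of three; "spin": the turn about the tool's z in units of 8 degrees (1.0 is 8 degrees). In form: {"jaw": [jaw, ...], "slide": [[dx, dy, dz], ...], "spin": [spin, ...]}. A call has 1 to 10 rows; each row shifts and turns the commanded pose from where the row before left it, along the tool's axes as they then stand; what a row does not reach is not made up. A row lasts 1/10 s, in which the tool goes at most 50 mm and 8.59 degrees, less where a joint would pass 70% of its speed; a pose out of reach is approached as far as the arm can. A call is refused whole if a number of a shift passes 1 or a number of a turn 1, either way. A call with a gripper value outside its range is refused whole. The fingers move at their own pace and stop on an object; FORCE is the grip in N (left out, the last holds). Time passes only in rows, so rows that do not move let the fingers close. It gives the time, the measured TCP pose, the force, the opening and the grip force at its end, in the units of the state.
- env.state(): the state, without advancing time (a new reading comes with each control period).
- env.grab_frame(name): name is "side" or "top"; returns the picture (420x560x3 uint8, red, green, blue); there is no depth.
- env.camera_model(name): a dict with "fx", "fy", "cx", "cy" (pixels), "camera_from_world" (4x4, takes a point from world to camera coordinates). Camera axes: x right, y up, looking along -z (the intrinsics and any distortion apply to the point x, -y, -z); pixel columns grow to the right and rows downward; lengths in mm; the calibration is good to about 2 mm. A picture is of the moment at which its call begins. camera_model takes no time and is no camera call.
- env.job_done(): hands the job in; it is judged then, once.
The state is a dict: "time_s": time; "qpos": joint angles; "qvel": joint speeds; "effort": joint torques, N m; "ee_pos": TCP position; "ee_rot": TCP orientation; "force": force on the tool from outside, world axes, zero at the start; "torque": the same for the moment, N m; "gripper_width": finger opening in mm; "gripper_force": force on a finger pad.
Only numpy, scipy, OpenCV 4.12 (cv2) and the standard library are available. Lean on these libraries where they do the work, as an engineer would, in place of code of your own. Each camera call takes 0.05 s, during which the arm holds its last target. There are 200 camera calls.

## Working session

There is one attempt and no reset: what is moved stays moved. The work goes in short steps, Python scripts to look and compute and a shell command to move; the robot and the scene stay as the last step left them, time stands still between calls to the robot, and variables do not carry over. Pictures are saved under pics/ and viewed, at most 10 in all, crops included, and the job is handed in when it is done.

```bash
mkdir -p pics; ls; python3 - <<'E'
from workcell import env
import cv2
for n in("top","side"):
    cv2.imwrite(f"pics/{n}0.png",cv2.resize(env.grab_frame(n)[:,:,::-1],(800,600),interpolation=cv2.INTER_CUBIC))
    m=env.camera_model(n);print(n,{k:(v if not hasattr(v,'round') else v) for k,v in m.items()})
print(env.state())
E
```

```text
pics
top {'fx': 487.3047071838544, 'fy': 487.3047071838544, 'cx': 273.5085098168797, 'cy': 207.64645673132839, 'camera_from_world': array([[-1.88652116e-02, -9.99821442e-01, -1.09015679e-03,
         2.37855757e+00],
       [ 9.98674186e-01, -1.88957743e-02,  4.78833979e-02,
        -6.21261389e+02],
       [-4.78954473e-02, -1.85381010e-04,  9.98852337e-01,
        -9.39102662e+02],
       [ 0.00000000e+00,  0.00000000e+00,  0.00000000e+00,
         1.00000000e+00]])}
side {'fx': 468.661303948599, 'fy': 468.661303948599, 'cx': 272.4362647115802, 'cy': 213.65244203257802, 'camera_from_world': array([[ 9.82304163e-01, -1.87136896e-01,  7.63630525e-03,
        -6.17268173e+02],
       [ 9.09818146e-02,  5.12418857e-01,  8.53902351e-01,
        -8.85897212e+01],
       [-1.63709622e-01, -8.38097069e-01,  5.20377231e-01,
        -8.74940407e+02],
       [ 0.00000000e+00,  0.00000000e+00,  0.00000000e+00,
         1.00000000e+00]])}
{'time_s': 0.1, 'qpos': array([-7.83240292e+01,  1.83467586e+01,  8.97003644e+01, -1.90779116e-03,
        7.20445686e+01, -1.14709108e+00]), 'qvel': array([-0.02709981, -0.17584879, -0.19288637, -0.02838868,  0.01281049,
        0.05182508]), 'effort': array([ 3.14979452e-04, -4.13331592e+01, -2.32508504e+01,  7.28984317e-02,
        4.22155915e-02, -6.16725742e-05]), 'ee_pos': array([ 127.49066253, -560.16418852,  184.91019875]), 'ee_rot': array([-1.79908290e+02, -2.20223973e-05,  1.28236514e+01]), 'force': array([ 0.23493304,  0.67311304, -0.39010453]), 'torque': array([ 0.08369118,  0.04813753, -0.03631727]), 'gripper_force': 0.0, 'gripper_width': 91.29124789483018}
```

View pics/top0.png

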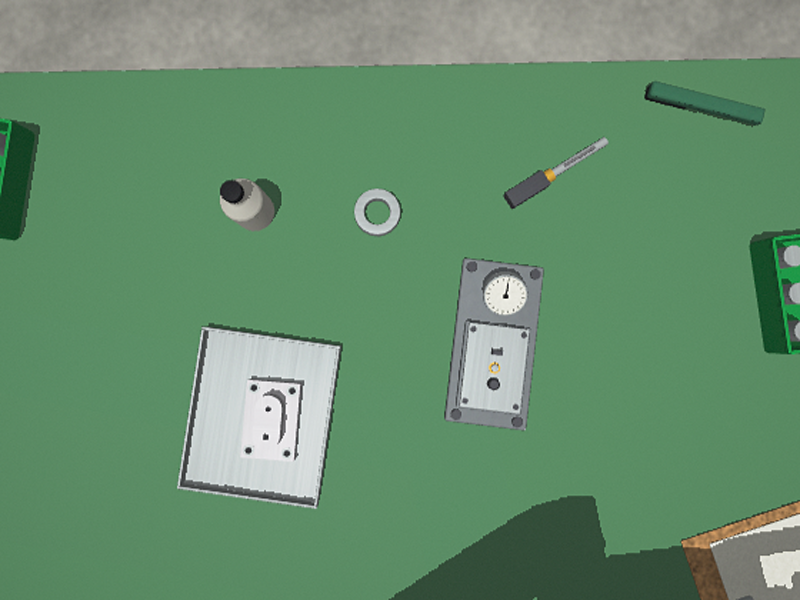

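View pics/side0.png

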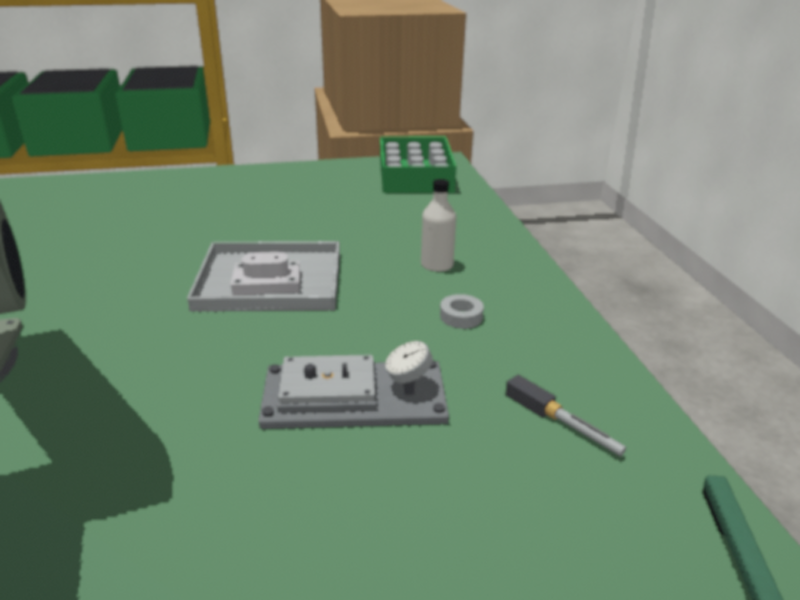

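The top view shows the cover near (272,420), the gauge plate near (495,368), the oiler at (245,200), the ring at (378,212) and the mandrel at (530,190), all in 800x600 pixels. I'll enlarge the cover and the gauge.

```bash
python3 - <<'E'
import cv2,numpy as np
from workcell import env
t=env.grab_frame("top")[:,:,::-1]
# crops 66x100 px, x6
a=t[255:330,160:226];b=t[215:290,312:378]
f=lambda c:cv2.resize(c,None,fx=6,fy=8*0.75,interpolation=cv2.INTER_CUBIC)
o=np.hstack([f(a),f(b)]);
cv2.imwrite("pics/crop1.png",o);print(o.shape)
E
```

```text
(450, 792, 3)
```

View pics/crop1.png

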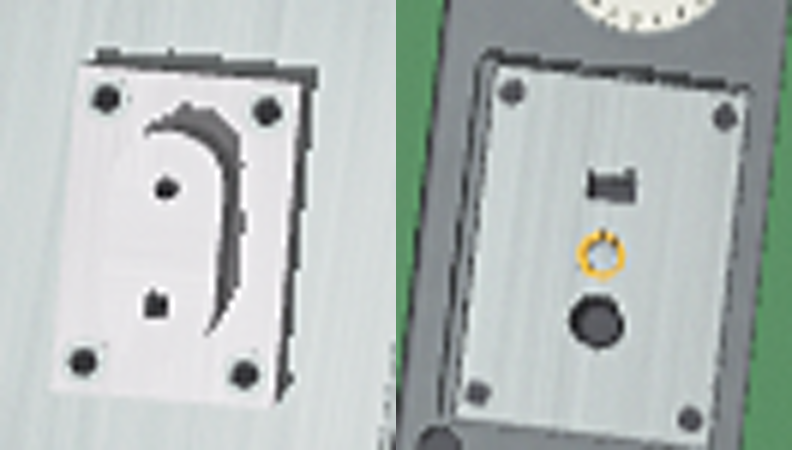

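The crop shows the cover's flange screws at (107,98), (267,111), (84,361) and (245,374), and its boss marks at (166,188) and (155,304). On the gauge, the plate screws are at (512,92), (725,117), (477,392) and (690,419), the flat pin at (612,185), the round pin at (597,321) and the plunger at (601,255).

```bash
cat > h.py <<'E'
import numpy as np
from workcell import env
def ray(name,u,v,z):
    m=env.camera_model(name);T=m["camera_from_world"];R=T[:3,:3];c=-R.T@T[:3,3]
    d=R.T@np.array([(u-m["cx"])/m["fx"],-(v-m["cy"])/m["fy"],-1.])
    return (c+d*(z-c[2])/d[2])[:2]
def proj(name,p):
    m=env.camera_model(name);T=m["camera_from_world"];q=T[:3,:3]@np.array(p)+T[:3,3]
    return m["cx"]+m["fx"]*q[0]/-q[2], m["cy"]-m["fy"]*q[1]/-q[2]
ang=lambda d:np.degrees(np.arctan2(d[1],d[0]))
E
python3 - <<'E'
from h import *
def P(l,ox,oy,z):return [ray("top",ox+(x+.5)/6-.5,oy+(y+.5)/6-.5,z) for x,y in l]
def rep(n,q):
    q=np.array(q);print(n,q.mean(0).round(1),"ang",[round(ang(d),1) for d in(q[0]-q[2],q[1]-q[3])],"len",np.linalg.norm(q[0]-q[2]).round(1),np.linalg.norm(q[0]-q[1]).round(1))
rep("cover screws",P([(107,98),(267,111),(84,361),(245,374)],160,255,24))
rep("cover corners",P([(80,62),(300,85),(52,388),(275,402)],160,255,24))
b=np.array(P([(166,188),(155,304)],160,255,50));print("boss",b.mean(0),ang(b[0]-b[1]))
o=312-66
rep("plate screws",P([(512,92),(725,117),(477,392),(690,419)],o,215,36))
rep("plate corners",P([(492,65),(748,92),(456,412),(710,445)],o,215,36))
b=np.array(P([(612,185),(597,321)],o,215,51));print("pins",b,b.mean(0),ang(b[0]-b[1]),np.linalg.norm(b[0]-b[1]))
print("plunger",P([(601,255)],o,215,42))
# side-view checks, 800x600 picture pixels
s=.7
for n,u,v,z in(("pin r",310,367,51),("pin f",345,367,51),("dial",0,0,0)):print(n,ray("side",u*s,v*s,z))
E
```

```text
cover screws [457.9 156.5] ang [np.float64(-5.6), np.float64(-5.5)] len 84.0 51.6
cover corners [458.5 156.2] ang [np.float64(-5.5), np.float64(-5.3)] len 104.1 71.1
boss [458.03455468 156.70329733] -6.052493698312016
plate screws [ 523.4 -145.2] ang [np.float64(-8.1), np.float64(-8.2)] len 95.6 68.2
plate corners [ 524.  -145.3] ang [np.float64(-7.3), np.float64(-7.8)] len 110.5 81.9
pins [[ 545.90138826 -146.98086896]
 [ 503.6782416  -141.19591696]] [ 524.78981493 -144.08839296] -7.801465657839631 42.61759945456008
plunger [array([ 523.66081054, -144.28615704])]
pin r [ 502.76525835 -146.81725436]
pin f [ 544.28851845 -154.28668184]
dial [-974.61451836 3861.8792591 ]
```

```bash
python3 -m jog '{"jaw":[80,80,80,80,80,80,80,80,80,80],"slide":[[0,0,0],[0,0,0],[0,0,0],[0.35,-1,0],[0.35,-1,0],[0.35,-1,0],[0.35,-1,0],[0.35,-1,0],[0.35,-1,0],[0.35,-1,0]],"spin":[1,1,0.29,0,0,0,0,0,0,0]}' 30
python3 -m jog '{"jaw":[80,80,80,80,80,80,80,80,80,80],"slide":[[0.35,-1,0],[0.35,-1,0],[0.35,-1,0],[0.35,-1,0],[0.35,-1,0],[0.35,-1,0],[0.35,-1,0],[0.35,-1,0],[0.35,-1,0],[0.35,-1,0]],"spin":[0,0,0,0,0,0,0,0,0,0]}'
python3 -m jog '{"jaw":[80,80,80,80,80,80,80,80,80,80],"slide":[[0.35,-1,0],[0.35,-1,0],[0.35,-1,0],[0.35,-1,0],[0.35,-1,0],[0.35,-1,0],[0.35,-1,0],[0.3,-0.9,0],[0,0,0],[0,0,0]],"spin":[0,0,0,0,0,0,0,0,0,0]}'
```

```text
time_s: 1.15
ee_pos: [221.1, -357.3, 185.5]
ee_rot: [-180.0, 0.0, -5.5]
force: [0.2, -0.6, -0.0]
gripper_width: 80.1
gripper_force: 0.0
time_s: 2.15
ee_pos: [354.3, -68.8, 185.6]
ee_rot: [180.0, -0.0, -5.5]
force: [0.1, 0.3, -0.3]
gripper_width: 79.9
gripper_force: 0.0
time_s: 3.15
ee_pos: [458.5, 157.9, 185.1]
ee_rot: [179.9, 0.1, -5.4]
force: [0.6, 0.1, 0.7]
gripper_width: 80.1
gripper_force: 0.0
```

```bash
python3 -m jog '{"jaw":[80,80,80,80,80,80,80,80,80,80],"slide":[[0,0.04,1],[0,0,1],[0,0,1],[0,0,0.8],[0,0,0.6],[0,0,0.4],[0,0,0.25],[0,0,0.15],[0,0,0.05],[0,0,0]],"spin":[0,0,0,0,0,0,0,0,0,0]}'
python3 -m jog '{"jaw":[60,45,35,30,30,30,30,30,30,30],"slide":[[0,0,0],[0,0,0],[0,0,0],[0,0,0],[0,0,0],[0,0,0],[0,0,0],[0,0,0],[0,0,0],[0,0,0]],"spin":[0,0,0,0,0,0,0,0,0,0]}' 45
```

```text
time_s: 4.15
ee_pos: [459.1, 156.6, 28.5]
ee_rot: [-180.0, -0.0, -5.5]
force: [-0.7, -0.7, 0.0]
gripper_width: 80.1
gripper_force: 0.0
time_s: 5.15
ee_pos: [458.9, 156.7, 28.1]
ee_rot: [180.0, -0.0, -5.5]
force: [-0.1, 0.5, 0.4]
gripper_width: 29.8
gripper_force: 0.0
```

```bash
python3 - <<'E'
import cv2,numpy as np
from workcell import env
a=env.grab_frame("top")[:,:,::-1][210:360,110:260];b=env.grab_frame("side")[:,:,::-1][120:270,110:260]
cv2.imwrite("pics/g1.png",np.hstack([cv2.resize(x,(400,400),interpolation=cv2.INTER_CUBIC) for x in(a,b)]))
s=env.state();print(s["gripper_width"],s["gripper_force"])
E
```

```text
30.03010756314113 0.0
```

View pics/g1.png

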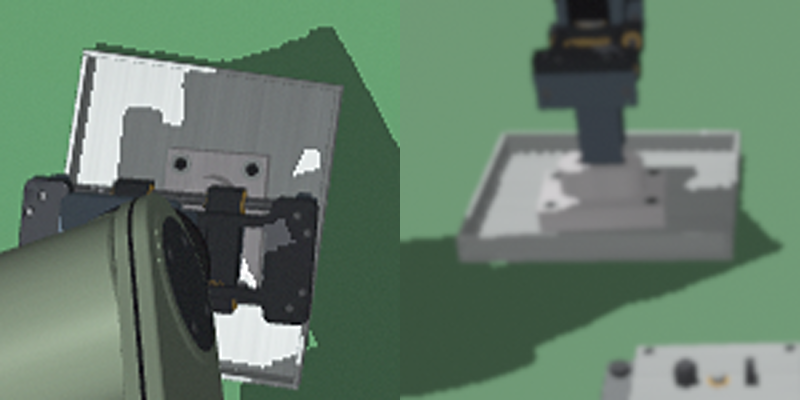

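Both fingers closed to 30 mm with no force. In the side crop the finger tip ends at about (600,165), level with the boss's top edge, so I'll check the projection.

```bash
python3 - <<'E'
from h import *
s=env.state();print(s["ee_pos"],s["qpos"].round(1))
f=lambda p:tuple(round(x,1) for x in ((lambda u,v:(400+(u-110)*2.667,(v-120)*2.667))(*proj("side",p))))
print("tcp",f(s["ee_pos"]))
for p in([458,156.5,50],[458,138,50],[458,156,24],[458,120,24],[523.5,-145,42]):print(p,f(p))
# side-view position of boss top/cover in first picture (800 px -> native .7)
for n,u,v,z in(("boss top",265,258,50),("flange front-left",233,282,24),("flange front right",299,282,24),("plunger",327,374,42)):print(n,ray("side",u*.7,v*.7,z))
E
```

```text
[458.88347411 156.64561116  28.11757772] [ 17.5  19.7 113.8  -0.   46.5 113. ]
tcp (np.float64(604.0), np.float64(182.5))
[458, 156.5, 50] (np.float64(600.7), np.float64(159.8))
[458, 138, 50] (np.float64(601.4), np.float64(169.8))
[458, 156, 24] (np.float64(603.4), np.float64(187.2))
[458, 120, 24] (np.float64(604.9), np.float64(207.5))
[523.5, -145, 42] (np.float64(717.6), np.float64(371.2))
boss top [458.44760168 152.98003674]
flange front-left [406.4496438  131.02689186]
flange front right [507.09636056 113.26431424]
plunger [ 522.34351412 -152.41593167]
```

```bash
python3 - <<'E'
import cv2,numpy as np
from workcell import env
b=env.grab_frame("side")[:,:,::-1][140:220,130:237]
cv2.imwrite("pics/g2.png",cv2.resize(b,(800,600),interpolation=cv2.INTER_CUBIC))
E
```

```text
(no output)
```

View pics/g2.png

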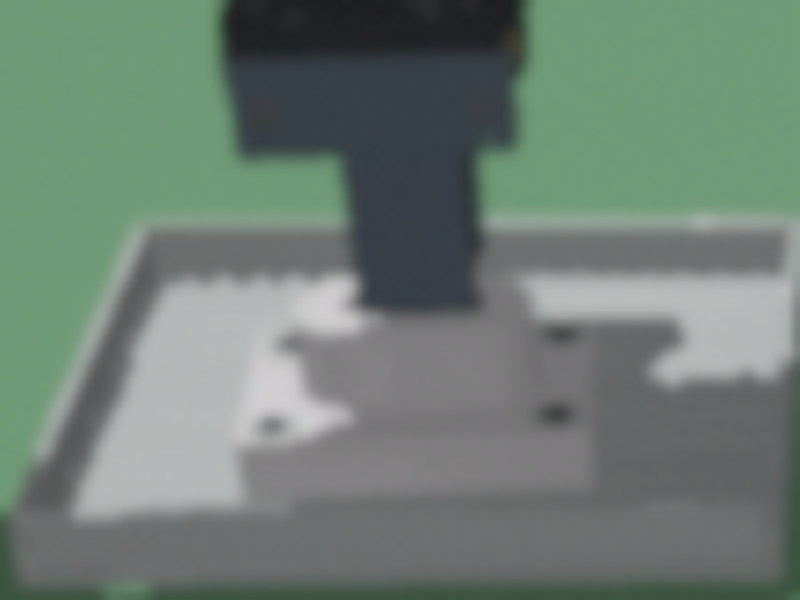

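The finger in the side crop ends at about (415,305), on the boss's top edge, so the real tips seem to be higher than the pose reading says. I'll open part way and feel downwards for the flange in small steps.

```bash
python3 -m jog '{"jaw":[56,56,56,56,56,56],"slide":[[0,0,0],[0,0,0],[0,0,0],[0,0,0.05],[0,0,0.05],[0,0,0]],"spin":[0,0,0,0,0,0]}'
python3 -m jog '{"jaw":[56,56,56,56,56],"slide":[[0,0,0.03],[0,0,0.03],[0,0,0.03],[0,0,0],[0,0,0]],"spin":[0,0,0,0,0]}'
```

```text
time_s: 5.9
ee_pos: [458.6, 156.6, 24.8]
ee_rot: [180.0, 0.0, -5.5]
force: [-0.0, -1.3, 0.3]
gripper_width: 56.2
gripper_force: 0.0
time_s: 6.4
ee_pos: [458.8, 156.6, 22.4]
ee_rot: [180.0, 0.0, -5.5]
force: [0.1, -0.5, 0.3]
gripper_width: 56.3
gripper_force: 0.0
```

```bash
python3 -m jog '{"jaw":[56,56,56,56,56],"slide":[[0,0,0.07],[0,0,0.07],[0,0,0.07],[0,0,0],[0,0,0]],"spin":[0,0,0,0,0]}'
python3 - <<'E'
import cv2,numpy as np
from workcell import env
a=env.grab_frame("top")[:,:,::-1][240:330,140:247];b=env.grab_frame("side")[:,:,::-1][130:220,130:237]
cv2.imwrite("pics/g3.png",np.hstack([cv2.resize(x,(400,336),interpolation=cv2.INTER_CUBIC) for x in(a,b)]))
E
```

```text
time_s: 6.9
ee_pos: [458.8, 156.7, 16.0]
ee_rot: [180.0, 0.0, -5.5]
force: [1.2, 0.6, -1.2]
gripper_width: 56.1
gripper_force: 0.0
```

View pics/g3.png

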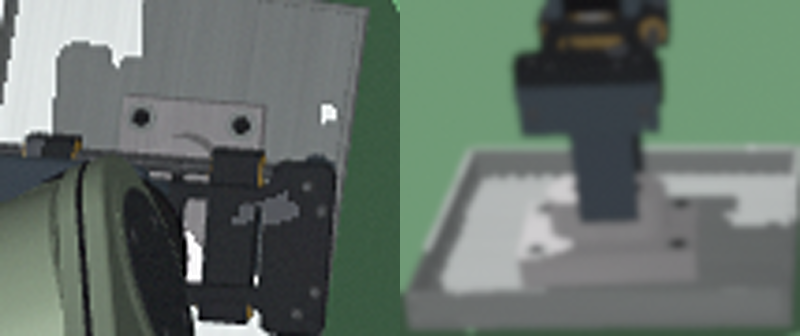

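Now the near finger hangs in front of the boss, with its tip at about (608,220) in the right half. That puts the real tip near z = 47, about 30 mm above the reading. I'll keep feeling down to the flange.

```bash
python3 -m jog '{"jaw":[56,56,56,56,56,56],"slide":[[0,0,0.1],[0,0,0.1],[0,0,0.1],[0,0,0.07],[0,0,0],[0,0,0]],"spin":[0,0,0,0,0,0]}'
python3 -m jog '{"jaw":[56,56,56,56,56],"slide":[[0,0,0.03],[0,0,0.03],[0,0,0.03],[0,0,0],[0,0,0]],"spin":[0,0,0,0,0]}'
```

```text
time_s: 7.6
ee_pos: [458.8, 156.7, 4.9]
ee_rot: [180.0, 0.0, -5.5]
force: [-0.7, 0.0, -0.2]
gripper_width: 55.9
gripper_force: 0.0
time_s: 8.1
ee_pos: [458.8, 156.7, 2.3]
ee_rot: [180.0, 0.0, -5.5]
force: [-0.3, 0.3, -0.4]
gripper_width: 55.7
gripper_force: 0.0
```

```bash
python3 -m jog '{"jaw":[56,56,56,56,56],"slide":[[0,0,0.04],[0,0,0.04],[0,0,0.04],[0,0,0],[0,0,0]],"spin":[0,0,0,0,0]}'
python3 -m jog '{"jaw":[56,56,56,56,56],"slide":[[0,0,0.03],[0,0,0.03],[0,0,0],[0,0,0],[0,0,0]],"spin":[0,0,0,0,0]}'
```

```text
time_s: 8.6
ee_pos: [458.8, 156.7, -1.3]
ee_rot: [180.0, 0.0, -5.5]
force: [0.2, 0.0, -0.3]
gripper_width: 55.9
gripper_force: 0.0
time_s: 9.1
ee_pos: [458.9, 156.7, -3.1]
ee_rot: [180.0, -0.0, -5.5]
force: [-0.3, 0.6, 0.5]
gripper_width: 56.1
gripper_force: 0.0
```

```bash
python3 -m jog '{"jaw":[56,56,56,56],"slide":[[0,0,0.03],[0,0,0.03],[0,0,0],[0,0,0]],"spin":[0,0,0,0]}'
python3 -m jog '{"jaw":[56,56,56,56],"slide":[[0,0,0.03],[0,0,0.03],[0,0,0],[0,0,0]],"spin":[0,0,0,0]}'
```

```text
time_s: 9.5
ee_pos: [459.0, 156.7, -4.1]
ee_rot: [-180.0, -0.0, -5.5]
force: [-1.8, -1.1, 8.2]
gripper_width: 56.1
gripper_force: 3.9
time_s: 9.9
ee_pos: [459.0, 156.7, -4.1]
ee_rot: [-180.0, -0.1, -5.5]
force: [-5.2, -2.5, 23.4]
gripper_width: 55.9
gripper_force: 11.7
```

```bash
python3 - <<'E'
import cv2,numpy as np
from h import *
b=env.grab_frame("side")[:,:,::-1][140:220,130:237]
cv2.imwrite("pics/g4.png",cv2.resize(b,(800,600),interpolation=cv2.INTER_CUBIC))
print(env.state()["force"])
f=lambda p:[round(float(x)) for x in (lambda u,v:((u-130)*7.48,(v-140)*7.5))(*proj("side",p))]
for p in([458,138.5,24],[458,120.5,24],[458,115,24],[458,115,34],[458,138.5,50]):print(p,f(p))
E
```

```text
[-6.05096813 -2.5003225  23.60473777]
[458, 138.5, 24] [423, 404]
[458, 120.5, 24] [425, 433]
[458, 115, 24] [426, 442]
[458, 115, 34] [423, 412]
[458, 138.5, 50] [415, 327]
```

View pics/g4.png

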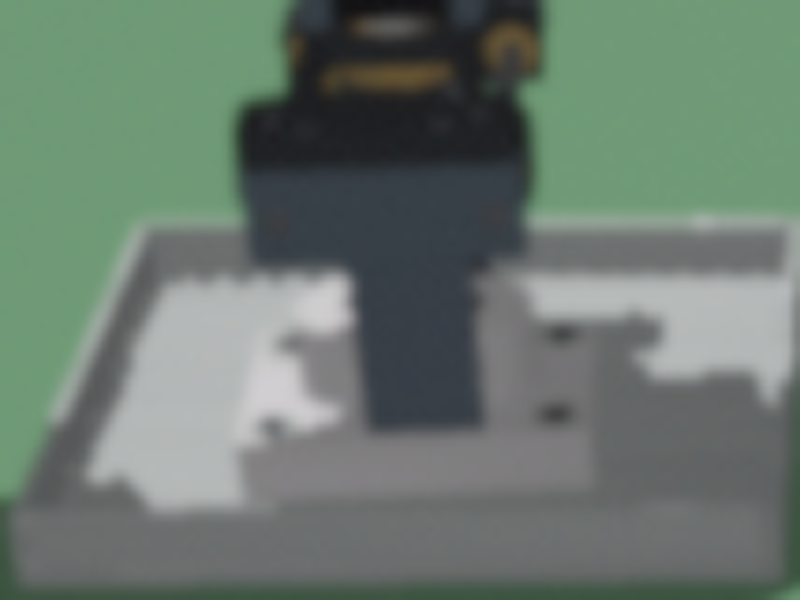

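The fingertip now rests on the flange at about (425,430), with contact at reading -4.1. The reading is therefore about 28 mm low. I'll back off a little and grip.

```bash
python3 -m jog '{"jaw":[56,50,42,36,32,30,30,30],"slide":[[0,0,-0.15],[0,0,0],[0,0,0],[0,0,0],[0,0,0],[0,0,0],[0,0,0],[0,0,0]],"spin":[0,0,0,0,0,0,0,0]}' 50
```

```text
time_s: 10.75
ee_pos: [458.4, 156.5, -2.6]
ee_rot: [180.0, 0.1, -5.5]
force: [-0.1, -0.6, -4.1]
gripper_width: 35.7
gripper_force: 50.0
```

```bash
python3 -m jog '{"jaw":[30,30,30,30,30,30,30,30,30,30],"slide":[[0,0,-0.2],[0,0,-0.5],[0,0,-0.7],[0,0,-0.7],[0,0,-0.6],[0,0,-0.4],[0,0,-0.2],[0,0,0],[0,0,0],[0.1,0.27,0]],"spin":[0,0,0,0,0,0,0,0.29,0,0]}'
python3 -m jog '{"jaw":[30,30,30,30,30,30,30,30,30,30],"slide":[[0.2,0.55,0],[0.3,0.82,0],[0.3,0.82,0],[0.3,0.82,0],[0.3,0.82,0],[0.3,0.82,0],[0.3,0.82,0],[0.3,0.82,0],[0.3,0.82,0],[0.3,0.82,0]],"spin":[0,0,0,0,0,0,0,0,0,0]}'
python3 -m jog '{"jaw":[30,30,30,30,30,30,30,30],"slide":[[0.3,0.82,0],[0.2,0.5,0],[0.13,0.4,0],[0.1,0.2,0],[0,0,0],[0,0,0],[0,0,0],[0,0,0]],"spin":[0,0,0,0,0,0,0,0]}'
python3 - <<'E'
import cv2,numpy as np
from h import *
a=env.grab_frame("top")[:,:,::-1][200:300,290:410];b=env.grab_frame("side")[:,:,::-1][150:310,170:330]
cv2.imwrite("pics/p1.png",np.hstack([cv2.resize(a,(400,333),interpolation=cv2.INTER_CUBIC),cv2.resize(b,(333,333),interpolation=cv2.INTER_CUBIC)]))
s=env.state();print(s["ee_pos"],s["ee_rot"],s["force"],s["time_s"])
E
```

```text
time_s: 11.75
ee_pos: [460.1, 148.5, 96.3]
ee_rot: [180.0, 0.1, -7.7]
force: [-0.4, -0.1, -6.1]
gripper_width: 35.6
gripper_force: 50.0
time_s: 12.75
ee_pos: [514.1, -100.9, 96.2]
ee_rot: [180.0, 0.1, -7.8]
force: [1.3, 0.1, -6.2]
gripper_width: 36.0
gripper_force: 50.0
time_s: 13.55
ee_pos: [528.3, -158.6, 96.9]
ee_rot: [-180.0, 0.0, -7.8]
force: [-0.8, -0.3, -5.5]
gripper_width: 35.7
gripper_force: 50.0
[ 528.38110187 -158.81484722   96.92815239] [ 1.79999167e+02 -2.18214507e-03 -7.77520044e+00] [-0.67678128 -0.42356906 -5.67719989] 13.65
```

```bash
python3 -m jog '{"jaw":[30,30,30,30,30,30,30,30,30,30],"slide":[[-0.1,-0.2,0],[-0.11,-0.25,0],[0,0,0.2],[0,0,0.4],[0,0,0.4],[0,0,0.3],[0,0,0.15],[0,0,0.05],[0,0,0],[0,0,0]],"spin":[0,0,0,0,0,0,0,0,0,0]}'
python3 - <<'E'
import cv2,numpy as np
from h import *
a=env.grab_frame("top")[:,:,::-1][200:300,290:410];b=env.grab_frame("side")[:,:,::-1][200:310,170:320]
cv2.imwrite("pics/p2.png",np.hstack([cv2.resize(a,(400,333),interpolation=cv2.INTER_CUBIC),cv2.resize(b,(400,333),interpolation=cv2.INTER_CUBIC)]))
s=env.state();print(s["ee_pos"],s["ee_rot"],s["force"],s["torque"],s["time_s"])
E
```

```text
time_s: 14.65
ee_pos: [524.4, -145.3, 52.2]
ee_rot: [180.0, -0.1, -7.8]
force: [-0.7, 0.6, -5.1]
gripper_width: 35.9
gripper_force: 50.0
[ 524.40185924 -145.24362363   52.29607001] [ 1.79985385e+02 -6.03666171e-02 -7.82044049e+00] [ 0.32481009  0.23077442 -5.97728128] [-0.00838007 -0.03902043 -0.04289063] 14.75
```

View pics/p2.png

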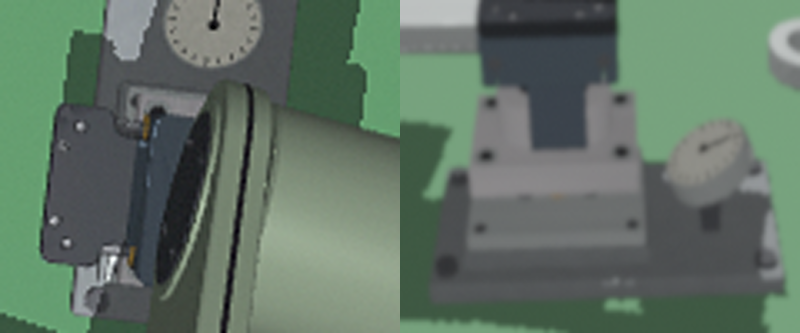

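The cover (right half, x 470–638) hangs level over the plate (x 465–645) with the bores above the pins. I'll lower it and feel.

```bash
python3 -m jog '{"jaw":[30,30,30,30,30,30],"slide":[[0,0,0.1],[0,0,0.07],[0,0,0.05],[0,0,0.03],[0,0,0],[0,0,0]],"spin":[0,0,0,0,0,0]}'
python3 -m jog '{"jaw":[30,30,30,30],"slide":[[0,0,0.05],[0,0,0.03],[0,0,0],[0,0,0]],"spin":[0,0,0,0]}'
```

```text
time_s: 15.35
ee_pos: [524.1, -145.1, 44.4]
ee_rot: [180.0, -0.0, -7.8]
force: [0.5, -0.4, -5.3]
gripper_width: 35.6
gripper_force: 50.0
time_s: 15.75
ee_pos: [524.0, -145.1, 41.9]
ee_rot: [180.0, 0.0, -7.8]
force: [0.2, 0.1, -6.2]
gripper_width: 35.4
gripper_force: 50.0
```

```bash
python3 -m jog '{"jaw":[30,30,30,30],"slide":[[0,0,0.04],[0,0,0.04],[0,0,0],[0,0,0]],"spin":[0,0,0,0]}'
python3 -m jog '{"jaw":[30,30,30,30],"slide":[[0,0,0.04],[0,0,0.04],[0,0,0],[0,0,0]],"spin":[0,0,0,0]}'
```

```text
time_s: 16.15
ee_pos: [524.1, -145.3, 39.5]
ee_rot: [180.0, -0.0, -7.8]
force: [0.2, -1.0, -5.7]
gripper_width: 35.6
gripper_force: 50.0
time_s: 16.55
ee_pos: [524.2, -145.3, 37.1]
ee_rot: [180.0, -0.0, -7.8]
force: [0.9, -1.8, -6.2]
gripper_width: 36.0
gripper_force: 50.0
```

```bash
python3 -m jog '{"jaw":[30,30,30,30],"slide":[[0,0,0.05],[0,0,0.05],[0,0,0],[0,0,0]],"spin":[0,0,0,0]}'
python3 -m jog '{"jaw":[30,30,30,30],"slide":[[0,0,0.05],[0,0,0.04],[0,0,0],[0,0,0]],"spin":[0,0,0,0]}'
```

```text
time_s: 16.95
ee_pos: [524.3, -145.3, 34.8]
ee_rot: [180.0, -0.1, -7.8]
force: [-2.0, -2.3, 3.2]
gripper_width: 36.0
gripper_force: 50.0
time_s: 17.35
ee_pos: [524.3, -145.3, 31.9]
ee_rot: [180.0, -0.0, -7.8]
force: [-2.1, -1.4, 6.0]
gripper_width: 35.5
gripper_force: 50.0
```

```bash
python3 -m jog '{"jaw":[30,30,30,30],"slide":[[0,0,0.04],[0,0,0.04],[0,0,0],[0,0,0]],"spin":[0,0,0,0]}'
python3 -m jog '{"jaw":[30,30,30,30],"slide":[[0,0,0.03],[0,0,0.03],[0,0,0],[0,0,0]],"spin":[0,0,0,0]}'
```

```text
time_s: 17.75
ee_pos: [524.3, -145.3, 29.6]
ee_rot: [180.0, -0.0, -7.8]
force: [-1.7, -2.5, 6.6]
gripper_width: 35.6
gripper_force: 50.0
time_s: 18.15
ee_pos: [524.4, -145.4, 29.3]
ee_rot: [180.0, -0.1, -7.8]
force: [-4.0, -1.3, 17.3]
gripper_width: 35.7
gripper_force: 50.0
```

```bash
python3 -m jog '{"jaw":[30,30,30,30,30,30],"slide":[[0,0,0.03],[0,0,0],[0,0,0],[0,0,0],[0,0,0],[0,0,0]],"spin":[0,0,0,0,0,0]}'
python3 - <<'E'
import cv2
from h import *
b=env.grab_frame("side")[:,:,::-1][200:310,170:320]
cv2.imwrite("pics/p3.png",cv2.resize(b,(800,587),interpolation=cv2.INTER_CUBIC))
E
```

```text
time_s: 18.75
ee_pos: [524.4, -145.4, 29.3]
ee_rot: [180.0, -0.1, -7.8]
force: [-5.9, -1.4, 22.6]
gripper_width: 35.8
gripper_force: 50.0
```

View pics/p3.png

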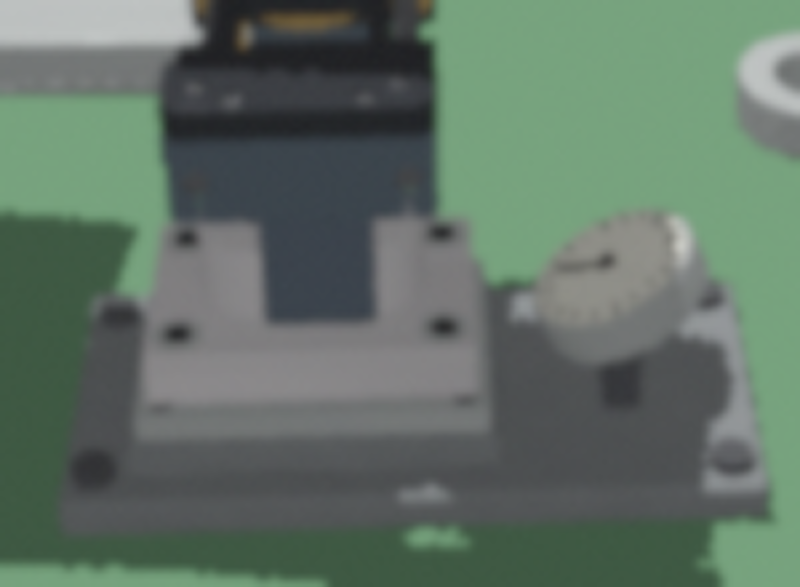

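The cover sits flat on the plate (flange bottom edge at y≈405, right on the plate), and the dial hand at (590,265) has swung round. The force is steady at 22.6 N, so I'm handing in.

```bash
python3 -c "
from workcell import env
print(env.job_done())"
```

```text
the job is handed in; nothing more can be done
None
```

The cover is on both pins and pressed flat on the datum plate, still held at 50 N grip with a steady push of about 23 N; the job was handed in at about 19 s, and no verdict came back.

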